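Set out the packer's kit on its shadow mats

TASK

Pick the packer's four small tools out of the stock on the bench and set them out for the next shift: the red stapler on the blue mat, the red strap cutter on the yellow mat, the felt marker that lies beside them on the green mat, each lying centred on the dark outline and in line with it (either way round), and the open clip tin upright in the middle of the round orange mat. Leave the white carton where it is.

Things in the scene. Friction and masses are not known exactly. Their poses are not given: they have to be found in the camera images.
- stapler: Red-topped desk stapler with a black base, standing on its base, 34 mm wide (x), 142 mm long (y), 60 mm high, about 0.21 kg, its arm fixed: the base below is 34 mm wide and 9 mm high, the red arm above it is 24 mm wide from 32 to 60 mm up, where it is best gripped. Origin at the centre of its underside; y runs along its length, z up.
- strap_cutter: Strap cutter lying flat: a red grip with a pale blade holder at one end, 28 mm wide (x), 110 mm long (y), 26 mm high, about 0.09 kg. Origin at the centre of its underside; y runs along its length, z up.
- marker: Felt marker by the stapler and cutter (not the one at the far left end of the bench) with a white barrel and a black cap, lying on its side, 18 mm thick, 134 mm long (y), 0.022 kg, it does not roll away; the fingers close to 12 mm on it. Origin at the centre of its length, on the underside as it lay at first (9.5 mm from its own axis); y runs along its length.
- marker_mid (a point): The middle of the marker on its long axis, 9.5 mm above what it lies on; axes as the marker's, y along its length.
- clip_tin: Round shallow open tin of wire clips, pale grey metal, 65 mm across, 28 mm high, thin rim, about 0.14 kg, standing upright. Origin at the centre of its underside, z up. Can be gripped across its outside.
- blue_mat_centre (a point): Fixed blue rubber mat lying flat on the bench, 54 x 154 mm and 3 mm thick, its long axis along its own y, with a stapler's outline 38 mm wide and 146 mm long with round ends printed dark in the middle. Lies roughly lengthwise away from the robot (up to about 7 degrees off), in one of three places side by side that change from start to start. This point is the centre of its top face, 3 mm above the bench; axes as the mat's (z up).
- yellow_mat_centre (a point): Fixed yellow rubber mat lying flat on the bench, 54 x 154 mm and 3 mm thick, its long axis along its own y, with a strap cutter's outline 31 mm wide and about 114 mm long, narrower at one end printed dark in the middle. Lies roughly lengthwise away from the robot (up to about 7 degrees off), in one of three places side by side that change from start to start. This point is the centre of its top face, 3 mm above the bench; axes as the mat's (z up).
- green_mat_centre (a point): Fixed green rubber mat lying flat on the bench, 54 x 154 mm and 3 mm thick, its long axis along its own y, with a marker's slim outline 20 mm wide and 140 mm long printed dark in the middle. Lies roughly lengthwise away from the robot (up to about 7 degrees off), in one of three places side by side that change from start to start. This point is the centre of its top face, 3 mm above the bench; axes as the mat's (z up).
- orange_mat_centre (a point): Fixed round orange rubber mat lying flat on the bench, 76 mm across, 3 mm thick, with a dark disc 66 mm across printed in its middle. This point is the centre of its top face, 3 mm above the bench; z up. A tape gun hangs from the shelf behind and to the left of the mats, from about 0.24 m above the bench: keep the wrist clear of it. The label dispenser at the bench front is 95 mm high: carry things over it.
- white_carton: White stock carton, 62 x 85 x 50 mm high, with a blue stripe, on the left of the tools. Origin at the centre of its underside. Not part of the kit: leave it.
Things that resemble listed ones, but are neither listed nor needed, are in the scene too. Of the things that look like the strap_cutter, the smaller one is meant.

How it is judged (in metres and radians):
At the end, for the whole second after the job is handed in: Stapler on blue, strap cutter on yellow, marker on green mat: middle within 15 mm of the mat's centre, length within 0.2 rad of the mat's either way round, resting on it, stapler and cutter upright (0.15 rad). Clip tin upright (0.15 rad) within 15 mm of the orange mat's centre. All at rest (horizontal distance between stapler and blue_mat_centre below 0.015 m and angle between the y axis of stapler and the y axis of blue_mat_centre, either way round below 0.2 rad and z of stapler in the frame of blue_mat_centre between -0.002 and 0.014 m and linear speed of each of stapler, strap_cutter, marker, clip_tin below 0.02 m/s and angular speed of each of stapler, strap_cutter, marker, clip_tin below 0.2 rad/s and angle between each of stapler, strap_cutter, clip_tin's own z axis and vertical below 0.15 rad and horizontal distance between strap_cutter and yellow_mat_centre below 0.015 m and angle between the y axis of strap_cutter and the y axis of yellow_mat_centre, either way round below 0.2 rad and z of strap_cutter in the frame of yellow_mat_centre between -0.002 and 0.014 m and horizontal distance between marker_mid and green_mat_centre below 0.015 m and angle between the y axis of marker and the y axis of green_mat_centre, either way round below 0.2 rad and z of marker_mid in the frame of green_mat_centre between -0.002 and 0.014 m and horizontal distance between clip_tin and orange_mat_centre below 0.015 m and z of clip_tin in the frame of orange_mat_centre between -0.002 and 0.014 m); the robot touches nothing.
It fails at once if the white carton is shoved by more than 25 mm (distance of white_carton from where it was at the start of the episode above 0.025 m).
It also fails if it takes over 123 s, if anything falls off the work surface, if the arm or the gripper's body presses on something with over 40 N, if the wrist force passes 120 N, or if a joint passes its speed limit or range.

ROBOT

A 6-joint arm with a two-finger parallel gripper is mounted at the origin on a cart in front of the work surface, level with it; the furniture and walls round the work are solid. World frame = base frame: x ahead of the robot, y to its left, z up, the work surface at z = 0. Lengths are in mm, angles in degrees, forces in N, time in s.
With the tool pointing down it reaches from about 350 to 850 mm from the base axis. Payload 8.1 kg.
Tool frame: the origin (TCP) lies at the very end of the fingers, on their centre line; the grasp point (between the pads) lies 19 mm behind it; z points along the fingers, y is the line along which they close (so a half turn about z gives the same grasp; the last joint's range is limited). The gripper opens to 85 mm and grips with 20 to 120 N. Pads are 22 mm wide; open, the fingers measure 114 mm over their backs; the gripper's body (76 mm by 85 mm) begins 54 mm behind the grasp point. The pads swing forward as they close: fully open they stand 13 mm farther back than shut.
Start: joints at [-68.778, 7.471, 85.268, -0, 87.261, -4.893], TCP at [264.128, -538.741, 197.092] pointing down, gripper open.
Joint ranges: [-169.43, 169.43], [-51.17, 129.36], [1.28, 143.12], [-76.62, 256.62], [0, 156.53], [-152.29, 152.29]. Speed limits (degrees/s): [136.94, 136.94, 159.86, 180, 180, 180].

INTERFACE

Orientations are given as [roll, pitch, yaw] about the fixed x, y, z axes, in that order (R = Rz(yaw) Ry(pitch) Rx(roll)).
In Python, from bench import sense, eyes, job, models gives the robot as it stands. The module is installed in compiled form; this text tells all that it offers.
- The arm moves only by the tool apply_moves, never from a script. Its argument "rows" is a list of rows, each a list of 6 numbers: the shift along the tool's x, y, z in mm, then the turn, a rotation vector about the tool's x, y, z in rad. In form: [[dx, dy, dz, rx, ry, rz], ...]. A call has exactly 5 rows; each row shifts and turns the commanded pose from where the row before left it, along the tool's axes as they then stand; what a row does not reach is not made up. A row lasts 1/8 s, in which the tool goes at most 62.5 mm and 10.7 degrees, less where a joint would pass 70% of its speed; a pose out of reach is approached as far as the arm can. A call is refused whole if a number of a shift passes 62.5 or a number of a turn 0.188, either way. A call with a gripper value outside its range is refused whole. "fingers" is the finger opening in mm, from 0 to 85.4, set as the call begins (left out, the last holds). The fingers move at their own pace and stop on an object; "grip_force" is the grip in N (left out, the last holds). Time passes only in rows, so rows that do not move let the fingers close, or fill a call up. It gives the time, the measured TCP pose, the force, the opening and the grip force at its end, in the units of the state.
- sense(): the state, without advancing time (a new reading comes with each control period).
- eyes.snapshot(name): name is "scene" or "top"; returns (picture, depth): 480x640x3 uint8, red, green, blue; 480x640 float32, mm along the optical axis (not along the pixel's ray), 0 where there is no reading.
- eyes.get_calibration(name): a dict with "intrinsics" (3x3 intrinsics, pixels), "R" (3x3) and "t" (3): a world point X has camera coordinates R X + t. Camera axes: x right, y down, z forward; pixel columns grow to the right and rows downward; lengths in mm; the calibration is good to about 2 mm. A picture is of the moment at which its call begins. get_calibration takes no time and is no camera call.
- job.hand_in(): hands the job in; it is judged then, once.
Trained networks look in the newest picture that a camera, given by its name, has taken for a name from the list of things; names that differ only in an ending like _2 or _b are one class to them, and where a whole thing is asked for, a point or a joint stands for the part that bears it (a point fixed in the world has none). Each returns a list of dicts, best first, with "confidence" (0 to 1); they miss things now and then, are a little off and sometimes report something else, mostly with a low value. They report only what shows in the picture. A call takes as long as a camera call. They do not tell look-alikes from the thing itself.
- models.boxes_of(name, camera): "xyz" ([x, y, z] in mm, in world coordinates, good to about 4 mm: the middle of the surface that is visible of it).
- models.cut_out(name, camera): "pixels" (480x640 bool, what is visible of it).
- models.place_of(name, camera): "xyz" ([x, y, z] in mm, in world coordinates, good to about 4 mm: a listed point, or the origin of a listed thing).
The state is a dict: "time": time; "joint_pos": joint angles; "qd": joint speeds; "joint_efforts": joint torques, N m; "tool_pos": TCP position; "tcp_rot": TCP orientation; "ft_force": force on the tool from outside, world axes, zero at the start; "wrist_torque": the same for the moment, N m; "finger_gap": finger opening in mm; "grip_force": force on a finger pad.
Only numpy, scipy, OpenCV 4.12 (cv2) and the standard library are available. Lean on these libraries where they do the work, as an engineer would, in place of code of your own. Each camera call takes 0.05 s, during which the arm holds its last target. There are 200 camera calls.

## Working session

There is one attempt and no reset: what is moved stays moved. The work goes in short steps, Python scripts to look and compute and a tool call to move; the robot and the scene stay as the last step left them, time stands still between calls to the robot, and variables do not carry over. Pictures are saved under pics/ and viewed, at most 14 in all, crops included, and the job is handed in when it is done.

Besides the shell and the picture viewer there is one more tool, called as a command line: name --pt "numbers of a row" for each row, then --argument value for the rest. apply_moves: Moves the arm, as the interface text tells. Its arguments: {"type":"object","properties":{"rows":{"type":"array"},"fingers":{"type":"number"},"grip_force":{"type":"number"}},"required":["rows"]}

```bash
mkdir -p pics
cat > h.py <<'E'
import numpy as np, cv2
from bench import sense, eyes, job, models
def snap(n,f=None):
    p,d=eyes.snapshot(n)
    if f: cv2.imwrite('pics/'+f,p[:,:,::-1])
    return p,d
def world(n,d,mask=None):
    c=eyes.get_calibration(n);K=np.array(c["intrinsics"]);R=np.array(c["R"]);t=np.array(c["t"])
    v,u=np.nonzero((d>0) if mask is None else (mask&(d>0)))
    z=d[v,u]; P=np.stack([(u-K[0,2])*z/K[0,0],(v-K[1,2])*z/K[1,1],z],1)
    return (P-t)@R, u, v
def pix(n,X):
    c=eyes.get_calibration(n);q=np.array(c["intrinsics"])@(np.array(c["R"])@np.array(X)+np.array(c["t"]));return (q[:2]/q[2]).round()
E
python3 - <<'E'
from h import *
for n in("top","scene"):
    snap(n,n+"0.png")
    for o in("stapler","strap_cutter","marker","clip_tin","white_carton","blue_mat_centre","yellow_mat_centre","green_mat_centre","orange_mat_centre"):
        for r in models.place_of(o,n): 
            x=np.array(r["xyz"]);print(n,o,x.round(),round(r["confidence"],2),pix(n,x))
print(sense())
E
```

```text
top stapler [471. 355.   2.] 0.55 [315. 254.]
top strap_cutter [389. 705.  -3.] 0.93 [174. 288.]
top strap_cutter [561. 359.  -1.] 0.71 [313. 218.]
top marker [392. 333.  -0.] 0.74 [324. 285.]
top clip_tin [523.  60.  -2.] 0.72 [433. 232.]
top white_carton [474. 560.  -2.] 0.75 [233. 253.]
top blue_mat_centre [661. 106.   2.] 0.88 [413. 177.]
top blue_mat_centre [654.  20.   2.] 0.36 [447. 180.]
top yellow_mat_centre [667. 190.   5.] 0.79 [380. 175.]
top yellow_mat_centre [527. 202.   1.] 0.74 [376. 231.]
top yellow_mat_centre [655.  23.   5.] 0.45 [447. 179.]
top green_mat_centre [655.  20.   6.] 0.59 [448. 179.]
top orange_mat_centre [658. 103.   1.] 0.74 [414. 179.]
top orange_mat_centre [527. 205.   4.] 0.64 [375. 231.]
scene stapler [473. 351.   1.] 0.55 [340. 257.]
scene strap_cutter [563. 361.   2.] 0.67 [302. 242.]
scene strap_cutter [389. 704.  -2.] 0.63 [254. 401.]
scene marker [388. 331.   2.] 0.58 [380. 269.]
scene marker [393. 328.   6.] 0.28 [379. 265.]
scene clip_tin [653.  21.   2.] 0.69 [359. 154.]
scene clip_tin [522.  60.  -2.] 0.59 [395. 181.]
scene white_carton [
[... 254 characters left out ...]
. 184.]
{'time': 1.0, 'joint_pos': array([-6.87788577e+01,  7.47070336e+00,  8.52691676e+01, -1.58929228e-03,
        8.72603512e+01, -4.89190568e+00]), 'qd': array([ 0.03560237, -0.0878799 ,  0.04998268,  0.07161649,  0.07661583,
        0.08401679]), 'joint_efforts': array([-7.82727657e-04, -5.69325149e+01, -5.00882900e+01, -4.92601830e-04,
        1.06256994e-03,  1.06194648e-06]), 'tool_pos': array([ 264.10676277, -538.74515682,  197.08392701]), 'tcp_rot': array([-1.79999643e+02,  1.56274809e-03,  2.61131239e+01]), 'ft_force': array([-0.16399821,  0.09652981, -0.36888657]), 'wrist_torque': array([-0.00203657, -0.00760271,  0.00590324]), 'grip_force': 0.0, 'finger_gap': 85.35016234813854}
```

View pics/top0.png

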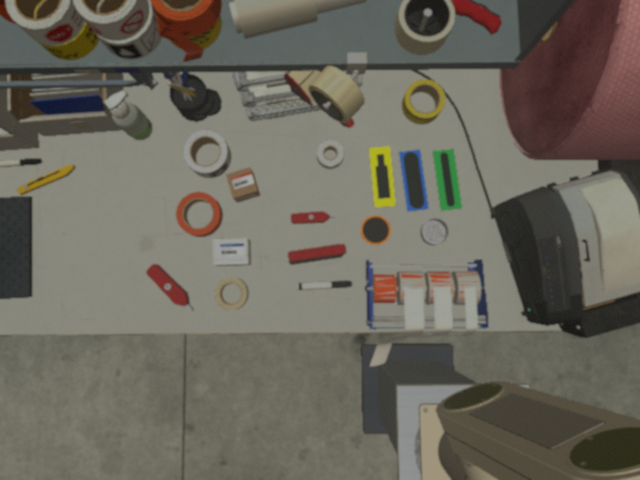

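View pics/scene0.png

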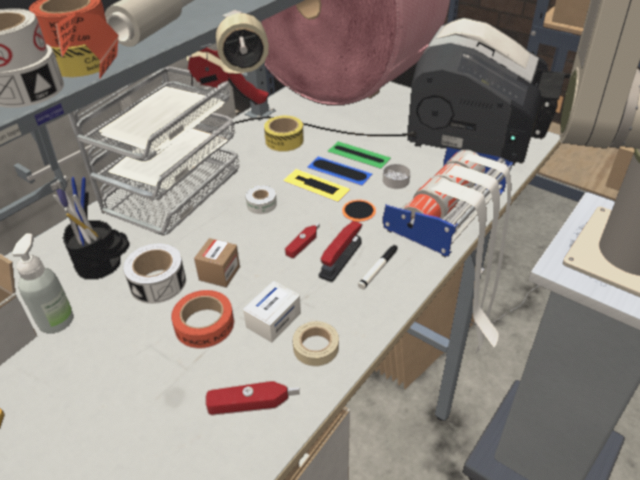

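Stapler at top (317,253). There are two strap cutters: (310,217) is the smaller and (168,285) the larger, so I take the first. There are two markers: (325,285) lies beside the stapler and cutter, and (20,162) is at the far left, so I take the first. Tin (434,231), orange mat (375,230), mats yellow (382,177), blue (413,180) and green (447,180). Next I measure these and confirm with one crop.

Run:
```python
from h import *
p,d=snap("top")
c=cv2.resize(p[150:310,270:470,::-1],None,fx=4,fy=3.75,interpolation=cv2.INTER_CUBIC);cv2.imwrite('pics/crop1.png',c)
def rect(P):
    (c,s,a)=cv2.minAreaRect(P[:,:2].astype(np.float32)); 
    b=cv2.boxPoints((c,s,a)); e=[b[1]-b[0],b[2]-b[1]]; l=max(e,key=np.linalg.norm)
    return np.round(c,1),np.round(sorted(s),0),round(np.degrees(np.arctan2(l[1],l[0]))%180,1)
hsv=cv2.cvtColor(p,cv2.COLOR_RGB2HSV).astype(int);H,S,V=hsv[...,0],hsv[...,1],hsv[...,2]
vv,uu=np.mgrid[:480,:640]
def box(a,b,c,e): return (uu>=a)&(uu<b)&(vv>=c)&(vv<e)
for n,h0,h1,bx in(("yellow",22,35,(365,400,140,215)),("blue",100,125,(397,431,140,215)),("green",50,85,(430,465,140,215)),("orange",3,20,(355,395,212,250))):
    m=((H>=h0)&(H<=h1)&(S>110)&box(*bx)).astype(np.uint8)
    k,l,st,_=cv2.connectedComponentsWithStats(m); m=l==1+np.argmax(st[1:,4])
    P,_,_=world("top",d,m);print(n,rect(P),'z',np.median(P[:,2]).round(1),m.sum())
for o,xy in(("stapler",(471,355)),("strap_cutter",(561,359)),("marker",(392,333)),("clip_tin",(523,60))):
  for cam in("top","scene"):
    if cam=="scene": q,ds=snap("scene")
    dd=d if cam=="top" else ds
    for r in models.cut_out(o,cam):
        P,_,_=world(cam,dd,r["pixels"])
        if len(P)<20: continue
        if np.hypot(*(np.median(P[:,:2],0)-xy))<60:
            P2=P[P[:,2]>4];print(o,cam,rect(P),'hi',rect(P2),'top z',np.percentile(P2[:,2],[50,95]).round())
            if o=="stapler": print('  arm',rect(P[P[:,2]>35]))
            break
# height map
A=[world(n,x)[0] for n,x in(("top",d),("scene",ds))];A=np.vstack(A)
print('cols y=',list(range(500,-700,-60)))
for x in range(1000,150,-60):
    L=[]
    for y in range(500,-700,-60):
        m=(abs(A[:,0]-x)<30)&(abs(A[:,1]-y)<30); L.append('%4d'%np.percentile(A[m,2],98) if m.sum()>3 else '   .')
    print(x,' '.join(L))
```

```text
yellow (array([664.8, 184.4]), array([ 53., 153.]), np.float32(4.1)) z 2.9 899
blue (array([655.2, 105.8]), array([ 51., 151.]), np.float32(6.5)) z 2.6 458
green (array([655.9,  21.8]), array([ 51., 150.]), np.float32(6.2)) z 2.5 791
orange (array([530.2, 204.6]), array([72., 73.]), np.float32(134.5)) z 2.4 247
stapler top (array([471.7, 351.1]), array([ 35., 140.]), np.float32(98.4)) hi (array([471.1, 351. ]), array([ 34., 140.]), np.float32(98.3)) top z [56. 62.]
  arm (array([471.4, 349.9]), array([ 25., 137.]), np.float32(98.1))
stapler scene (array([473. , 353.7]), array([ 45., 143.]), np.float32(98.7)) hi (array([467. , 352.8]), array([ 34., 143.]), np.float32(97.8)) top z [43. 60.]
  arm (array([468.4, 351.5]), array([ 25., 140.]), np.float32(98.5))
strap_cutter top (array([563.4, 360. ]), array([ 32., 101.]), np.float32(89.9)) hi (array([561.1, 360. ]), array([ 28., 102.]), np.float32(93.7)) top z [21. 26.]
strap_cutter scene (array([565.4, 353.5]), array([ 46., 125.]), np.float32(89.4)) hi (array([556.8, 360.2]), array([ 29., 112.]), np.float32(89.8)) top z [20. 24.]
marker 
[... 1597 characters left out ...]
5    7    3   25   25    4  256  267  275  275    .    .    .    .    . -857
460   51   54   62   60   57   70   29   29   28   65  247  265  269  264 -537    .    . -850 -849 -848
400   24    4   18   18   71   87   95   94   94   92  218  237  240  236  216 -805 -850 -850 -848 -848
340   23    3    3    3   85   94   98   98   97   96  179  209  210  203  189 -848 -849 -850 -850 -850
280    3    3    3    3   84   93   96   96   95   93    4  159  173  174  173 -849 -850 -848 -848 -851
220 -847 -847 -847 -848 -848 -148 -116  732  733  650 -849 -850 -851 -850 -850 -848 -848 -849 -849 -849
160 -848 -848 -848 -848 -850 -199  492  704    2    2    2    1 -850 -850 -847 -848 -850 -849 -848 -847
```

View pics/crop1.png

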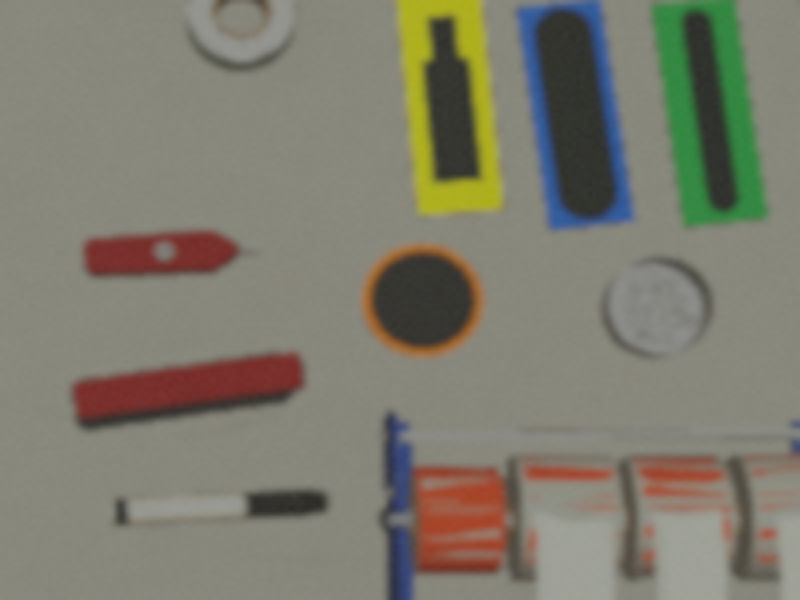

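The crop confirms the choices: the small cutter's blade points right at crop (250,252), with the stapler at (187,388), the marker at (222,507) and the tin at (657,307). The mats sit at yellow (450,105), blue (575,115) and green (710,115), with orange at (423,300). The measured sizes match the description. Next is a route planner that goes over the tall machine on the right (about 280 mm).

```bash
cat > plan.py <<'E'
import numpy as np, sys, json
from bench import sense
from scipy.spatial.transform import Rotation as Ro
def plan(wps, ms=50., mr=0.17):
    s=sense(); p=np.array(s["tool_pos"]); R=Ro.from_euler('xyz',s["tcp_rot"],degrees=True)
    print('at',p.round(1),np.round(s["tcp_rot"],1),'t',round(s["time"],2),'gap',round(s["finger_gap"],1)); rows=[]
    for x,y,z,yaw in wps:
        g=np.array([x,y,z]); G=Ro.from_euler('xyz',[180,0,yaw],degrees=True)
        rv=(R.inv()*G).as_rotvec(); n=max(1,int(np.ceil(max(np.linalg.norm(g-p)/ms,np.linalg.norm(rv)/mr))))
        for k in range(n):
            d=R.inv().apply((g-p)/(n-k)); r=(R.inv()*G).as_rotvec()/(n-k)
            d=np.round(d,1 if np.linalg.norm(d)<15 else 0); r=np.round(r,3)
            p=p+R.apply(d); R=R*Ro.from_rotvec(r); rows.append([float(v)+0 for v in [*d,*r]])
    while len(rows)%5: rows.append([0]*6)
    for i in range(0,len(rows),5): print(json.dumps(rows[i:i+5]).replace('.0,',',').replace('.0]',']').replace('-0,','0,'))
    print('end',p.round(1),R.as_euler('xyz',degrees=True).round(1))
if __name__=="__main__": plan(json.loads(sys.argv[1]), *map(float,sys.argv[2:]))
E
python3 plan.py "[[270,-500,350,26],[300,-340,360,40],[390,-225,360,55],[443,-78,360,70],[443,78,260,85],[420,200,180,92.4],[393,332.5,110,92.4],[393,332.5,60,92.4]]"
```

```text
at [ 264.2 -538.7  197.1] [-180.    -0.    26.1] t 1.65 gap 85.2
[[6, -8, -38, 0, 0, 0.001], [5, -8, -38, 0, 0, 0], [6, -8, -38, 0, 0, 0.001], [5, -8, -39, 0, 0, 0], [24, -33, -2, 0, 0, -0.061]]
[[26, -31, -3, 0, 0, -0.061], [28, -29, -2, 0, 0, -0.061], [31, -28, -3, 0, 0, -0.061], [48, -10, 0, 0, 0, -0.087], [48, -6, 0, 0, 0, -0.088]]
[[48, -2, 0, 0, 0, -0.087], [38, -10, 0, 0, 0, -0.065], [38, -8, 0, 0, 0, -0.066], [39, -5, 0, 0, 0, -0.065], [39, -3, 0, 0, 0, -0.066]]
[[37, -13, 25, 0, 0, -0.065], [37, -11, 25, 0, 0, -0.066], [38, -8, 25, 0, 0, -0.065], [39, -6, 25, 0, 0, -0.066], [40, -11, 27, 0, 0, -0.043]]
[[40, -10, 27, 0, 0, -0.043], [40, -8, 26, 0, 0, -0.043], [34, -5, 18, 0, 0, 0], [33, -5, 17, 0, 0, 0], [34, -6, 18, 0, 0, 0]]
[[33, -5, 17, 0, 0, 0], [0, 0, 25, 0, 0, 0], [0, 0, 25, 0, 0, 0], [0, 0, 0, 0, 0, 0], [0, 0, 0, 0, 0, 0]]
end [393.1 332.5  60.1] [180.   -0.   92.4]
```

apply_moves --pt "6 -8 -38 0 0 0" --pt "5 -8 -38 0 0 0" --pt "6 -8 -38 0 0 0" --pt "5 -8 -39 0 0 0" --pt "24 -33 -2 0 0 -0.061" --fingers 45

```text
time: 2.28
tool_pos: [277.0, -461.7, 355.8]
tcp_rot: [179.7, 0.0, 29.6]
ft_force: [-0.1, 0.4, 0.0]
finger_gap: 44.9
grip_force: 0.0
```

apply_moves --pt "26 -31 -3 0 0 -0.061" --pt "28 -29 -2 0 0 -0.061" --pt "31 -28 -3 0 0 -0.061" --pt "48 -10 0 0 0 -0.087" --pt "48 -6 0 0 0 -0.088"

```text
time: 2.9
tool_pos: [360.4, -261.8, 360.5]
tcp_rot: [179.9, 0.0, 50.2]
ft_force: [-0.1, -0.4, -0.5]
finger_gap: 45.1
grip_force: 0.0
```

apply_moves --pt "48 -2 0 0 0 -0.087" --pt "38 -10 0 0 0 -0.065" --pt "38 -8 0 0 0 -0.066" --pt "39 -5 0 0 0 -0.065" --pt "39 -3 0 0 0 -0.066"

```text
time: 3.52
tool_pos: [442.2, -76.2, 360.3]
tcp_rot: [180.0, -0.0, 70.2]
ft_force: [0.5, 0.3, -0.6]
finger_gap: 45.2
grip_force: 0.0
```

apply_moves --pt "37 -13 25 0 0 -0.065" --pt "37 -11 25 0 0 -0.066" --pt "38 -8 25 0 0 -0.065" --pt "39 -6 25 0 0 -0.066" --pt "40 -11 27 0 0 -0.043"

```text
time: 4.15
tool_pos: [434.7, 120.7, 232.6]
tcp_rot: [179.9, -0.0, 87.7]
ft_force: [0.4, -0.8, -0.5]
finger_gap: 45.2
grip_force: 0.0
```

apply_moves --pt "40 -10 27 0 0 -0.043" --pt "40 -8 26 0 0 -0.043" --pt "34 -5 18 0 0 0" --pt "33 -5 17 0 0 0" --pt "34 -6 18 0 0 0"

```text
time: 4.78
tool_pos: [397.7, 301.2, 126.8]
tcp_rot: [180.0, -0.0, 92.5]
ft_force: [0.5, -0.0, -0.0]
finger_gap: 45.0
grip_force: 0.0
```

apply_moves --pt "33 -5 17 0 0 0" --pt "0 0 25 0 0 0" --pt "0 0 25 0 0 0" --pt "0 0 0 0 0 0" --pt "0 0 0 0 0 0"

```text
time: 5.4
tool_pos: [391.9, 333.0, 61.1]
tcp_rot: [180.0, -0.0, 92.5]
ft_force: [0.3, -0.1, -1.0]
finger_gap: 45.1
grip_force: 0.0
```

```bash
python3 plan.py "[[393,332.5,30,92.4],[393,332.5,3,92.4]]" 15
```

```text
at [391.9 333.   61.1] [180.   -0.   92.5] t 5.4 gap 45.1
[[-0.2, 0.3, 10.4, 0, 0, 0.001], [-0.2, 0.4, 10.4, 0, 0, 0], [-0.1, 0.3, 10.3, 0.001, -0.001, 0.001], [0, 0, 13.5, 0, 0, 0], [0, 0, 13.5, 0, 0, 0]]
end [393.  332.5   3. ] [-180.     0.    92.4]
```

apply_moves --pt "0 1 12 0 0 0" --pt "0 0 12 0 0 0" --pt "0 0 12 0 0 0" --pt "0 0 12 0 0 0" --pt "0 0 10 0 0 0"

```text
time: 6.02
tool_pos: [392.0, 332.5, 0.9]
tcp_rot: [-180.0, 0.0, 92.5]
ft_force: [-0.2, -0.4, -0.1]
finger_gap: 44.6
grip_force: 0.0
```

apply_moves --pt "0 0 0 0 0 0" --pt "0 0 0 0 0 0" --pt "0 0 0 0 0 0" --pt "0 0 0 0 0 0" --pt "0 0 0 0 0 0" --fingers 0 --grip_force 30

```text
time: 6.65
tool_pos: [392.6, 332.9, 2.4]
tcp_rot: [180.0, -0.0, 92.5]
ft_force: [-0.6, -0.2, 0.5]
finger_gap: -0.0
grip_force: 0.0
```

apply_moves --pt "0 0 0 0 0 0" --pt "0 0 -20 0 0 0" --pt "0 0 -30 0 0 0" --pt "0 0 -40 0 0 0" --pt "0 0 -40 0 0 0"

```text
time: 7.28
tool_pos: [392.2, 332.6, 133.1]
tcp_rot: [-180.0, 0.0, 92.5]
ft_force: [0.6, 0.4, -1.0]
finger_gap: 0.2
grip_force: 0.0
```

```bash
python3 plan.py "[[480,230,140,60],[590,80,120,20],[656,22,100,6.2],[656,22,60,6.2]]" 45 .16
python3 - <<'E'
from h import *
for c in("top","scene"):
    p,d=snap(c)
    for r in models.cut_out("marker",c)[:3]:
        P,_,_=world(c,d,r["pixels"])
        if len(P)>15: print(c,np.median(P,0).round(),P.min(0).round(),P.max(0).round(),r["confidence"])
E
```

```text
at [392.2 332.6 133.1] [-180.     0.    92.5] t 7.28 gap 0.2
[[-27, 21, -2, 0, 0, 0.142], [-23, 24, -2, 0, 0, 0.142], [-20, 27, -1, 0, 0, 0.142], [-15, 30, -2, 0, 0, 0.142], [-15, 34, 4, 0, 0, 0.14]]
[[-10, 36, 4, 0, 0, 0.139], [-5, 37, 4, 0, 0, 0.14], [0, 37, 4, 0, 0, 0.139], [6, 37, 4, 0, 0, 0.14], [14, 26, 7, 0, 0, 0.08]]
[[16, 24, 7, 0, 0, 0.08], [18, 24, 6, 0, 0, 0.081], [0, 0, 40, 0, 0, 0], [0, 0, 0, 0, 0, 0], [0, 0, 0, 0, 0, 0]]
end [656.3  21.7  60.1] [180.    0.    6.2]
scene [389. 342.  15.] [380. 261.  -3.] [409. 402.  21.] 0.74
scene [462. 569.  48.] [440. 514.   0.] [507. 602.  54.] 0.47
```

The grasp missed: the fingers closed to 0. I look again.

Run:
```python
from h import *
p,d=snap("scene"); q,e=snap("top")
r=models.cut_out("marker","scene")[0]
P,_,_=world("scene",d,r["pixels"]);P=P[P[:,2]>5]
print(cv2.minAreaRect(P[:,:2].astype(np.float32)),np.percentile(P[:,2],[10,50,95]),[x["xyz"] for x in models.place_of("marker","scene")])
a=cv2.resize(p[200:320,290:450,::-1],(400,300)); b=cv2.resize(q[230:320,270:390,::-1],(400,300)); cv2.imwrite('pics/m2.png',np.hstack([a,b]))
```

```text
((390.95562744140625, 334.7679748535156), (17.361740112304688, 130.8925323486328), 2.6954078674316406) [ 9.62555081 14.84792088 18.41246475] [[389.1, 333.2, 1.6]]
```

View pics/m2.png

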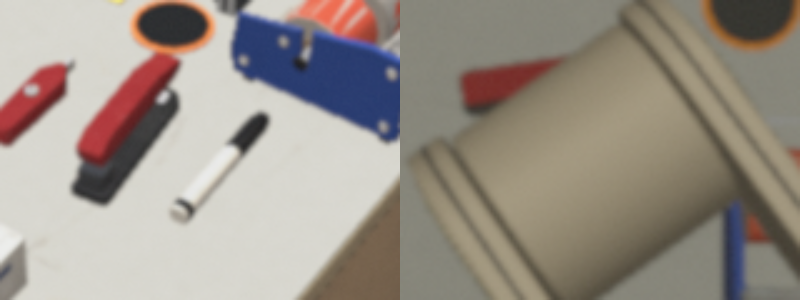

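The marker is unmoved (scene crop (222,168), about (391,333)), so the tips closed over its top. I retry lower, with the fingers less open so that the tips swing less.

```bash
python3 plan.py "[[392,333,45,92.4],[392,333,-0.5,92.4]]" 40
```

```text
at [391.4 332.1 130.4] [-1.799e+02  1.000e-01  9.250e+01] t 7.67 gap 0.1
[[0, 0, 28, -0.001, 0.001, 0.001], [0, 0, 29, -0.001, 0, 0.001], [1, 1, 28, 0, 0.001, 0], [0, 0, 23, 0, 0, 0], [0, 0, 23, 0, 0, 0]]
end [392.3 333.1  -0.6] [-180.    -0.    92.4]
```

apply_moves --pt "0 0 30 0 0 0" --pt "0 0 30 0 0 0" --pt "0 0 30 0 0 0" --pt "0 0 15 0 0 0" --pt "0 0 0 0 0 0" --fingers 32

```text
time: 8.3
tool_pos: [391.2, 331.9, 25.5]
tcp_rot: [-179.8, 0.1, 92.5]
ft_force: [0.7, -0.3, 1.2]
finger_gap: 32.0
grip_force: 0.0
```

apply_moves --pt "0 0 10 0 0 0" --pt "0 0 10 0 0 0" --pt "0 0 7 0 0 0" --pt "0 0 0 0 0 0" --pt "0 0 0 0 0 0"

```text
time: 8.93
tool_pos: [392.6, 332.9, 0.3]
tcp_rot: [180.0, -0.0, 92.5]
ft_force: [-0.1, 0.5, -0.7]
finger_gap: 32.0
grip_force: 0.0
```

apply_moves --pt "0 0 0 0 0 0" --pt "0 0 0 0 0 0" --pt "0 0 0 0 0 0" --pt "0 0 0 0 0 0" --pt "0 0 0 0 0 0" --fingers 8 --grip_force 25

```text
time: 9.55
tool_pos: [392.4, 332.8, 0.1]
tcp_rot: [-180.0, -0.0, 92.5]
ft_force: [-0.0, -0.9, -0.4]
finger_gap: 8.1
grip_force: 0.0
```

Run:
```python
from h import *
p,d=snap("scene"); print(pix("scene",sense()["tool_pos"]))
cv2.imwrite('pics/m3.png',cv2.resize(p[170:310,290:480,::-1],(800,590)))
```

```text
[378. 269.]
```

View pics/m3.png

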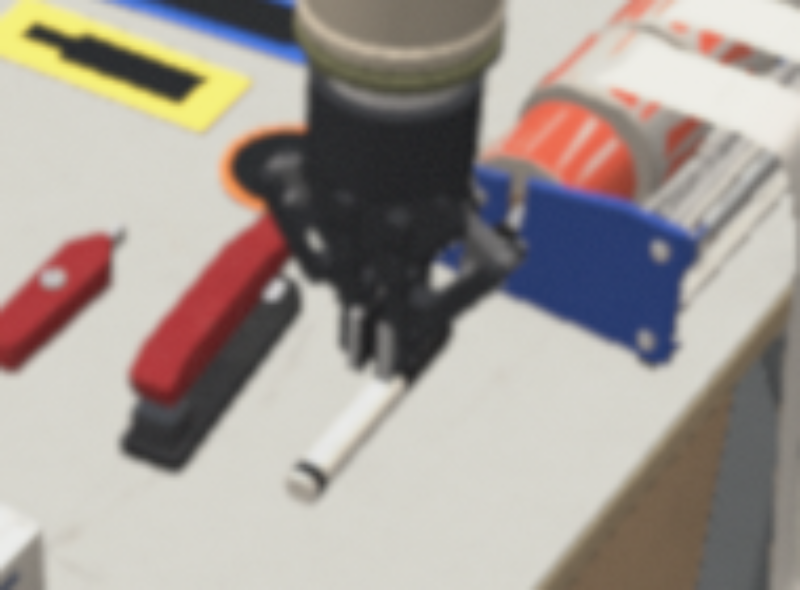

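Run:
```python
from h import *
p,d=snap("scene")
P,u,v=world("scene",d)
print(sense()["joint_pos"])
for vv in range(238,280,2):
    L=[]
    for uu in range(362,398,3):
        i=np.flatnonzero((u==uu)&(v==vv))
        L.append('%d,%d,%d'%tuple(P[i[0]]) if len(i) else '-')
    print(vv,' '.join(L))
```

```text
[ 3.45885936e+01  5.36180369e+00  1.09249817e+02 -1.95175964e-03
  6.53866913e+01  3.20668454e+01]
238 471,272,-2 462,274,3 414,340,76 404,345,84 396,347,90 397,334,80 382,348,98 376,348,101 372,345,101 377,324,84 371,324,87 364,323,90
240 466,280,0 461,276,0 456,273,0 402,347,81 397,344,82 397,334,75 395,325,70 380,341,89 372,343,94 373,330,85 366,332,90 353,343,104
242 463,284,-1 457,282,0 455,274,-3 403,346,76 397,344,77 397,333,70 384,344,84 378,344,87 373,341,88 369,337,87 360,341,95 353,343,100
244 461,288,-2 455,285,-2 450,282,-1 405,341,65 399,342,69 395,337,68 383,345,80 378,342,81 371,344,86 368,337,83 358,344,93 353,342,95
246 458,292,-4 449,294,2 446,287,-1 406,340,59 394,348,71 395,336,62 385,341,71 376,346,80 373,340,77 364,344,84 359,343,87 353,342,89
248 453,298,-2 447,297,0 442,292,0 404,343,57 397,342,60 394,336,57 384,344,69 380,339,67 373,340,72 373,327,62 360,340,79 390,273,13
250 450,304,-2 443,302,0 439,298,0 406,339,47 397,343,56 395,336,52 383,343,64 380,338,61 372,341,68 373,327,57 389,286,17 388,276,11
252 446,309,-1 440,307,0 434,305,2 407,337,41 398,341,4
[... 1074 characters left out ...]
3,-2 381,320,0 375,318,0 373,311,-3 366,310,0
270 416,353,0 411,350,0 406,347,0 393,356,14 387,354,17 384,348,13 383,339,7 382,328,0 378,324,-1 373,321,-1 369,316,-2 364,314,-1
272 412,360,1 408,354,0 394,365,16 391,360,13 385,358,15 383,351,11 383,339,2 380,333,-1 373,332,1 369,327,0 365,322,-1 360,319,0
274 410,361,-2 405,359,0 390,371,17 387,366,15 384,359,11 385,346,0 381,342,0 376,338,0 372,334,0 368,330,-2 361,330,1 358,323,-1
276 407,367,-1 393,378,16 387,375,17 385,368,13 383,361,8 382,351,1 379,344,-3 374,341,-2 368,340,0 364,335,-1 358,334,1 354,329,0
278 396,382,12 389,383,17 386,378,15 381,374,14 386,356,-2 380,354,-1 375,350,-1 369,350,2 366,343,-1 360,341,0 356,337,-1 350,336,2
```

The depth shows the fingertips about 33 mm above the bench while the TCP reads 0, so the reported TCP sits beyond the real tips. I open, go lower in guarded steps and measure the tip height again.

apply_moves --pt "0 0 0 0 0 0" --pt "0 0 0 0 0 0" --pt "0 0 5 0 0 0" --pt "0 0 5 0 0 0" --pt "0 0 5 0 0 0" --fingers 40

```text
time: 10.28
tool_pos: [392.2, 332.6, -15.5]
tcp_rot: [-180.0, 0.0, 92.5]
ft_force: [-0.2, 0.5, -0.0]
finger_gap: 40.0
grip_force: 0.0
```

Run:
```python
from h import *
s=sense();print(s["tool_pos"],s["ft_force"])
p,d=snap("scene")
P,u,v=world("scene",d); V=p[v,u].max(1)
m=(abs(P[:,1]-333)<22)&(abs(P[:,0]-392)<60)&(P[:,2]>22)&(P[:,2]<70)
Q=P[m]
for z in range(22,60,4):
    k=(Q[:,2]>=z)&(Q[:,2]<z+4); print(z,k.sum(),np.percentile(Q[k],[0,50,100],axis=0).round().tolist() if k.any() else '')
cv2.imwrite('pics/m4.png',cv2.resize(p[170:310,290:480,::-1],(800,590)))
```

```text
[392.19632945 332.63032167 -15.51488564] [-0.2401208   0.4927053  -0.00892221]
22 17 [[364.0, 324.0, 23.0], [411.0, 342.0, 24.0], [416.0, 345.0, 26.0]]
26 26 [[358.0, 324.0, 26.0], [410.0, 339.0, 29.0], [422.0, 346.0, 30.0]]
30 26 [[358.0, 323.0, 30.0], [411.0, 340.0, 31.0], [424.0, 345.0, 34.0]]
34 32 [[357.0, 322.0, 34.0], [369.0, 339.0, 35.0], [425.0, 347.0, 38.0]]
38 32 [[357.0, 323.0, 38.0], [411.0, 339.0, 40.0], [426.0, 346.0, 42.0]]
42 32 [[356.0, 324.0, 42.0], [368.0, 340.0, 43.0], [426.0, 345.0, 46.0]]
46 39 [[357.0, 323.0, 46.0], [410.0, 339.0, 48.0], [425.0, 347.0, 50.0]]
50 23 [[357.0, 325.0, 50.0], [410.0, 342.0, 52.0], [422.0, 347.0, 53.0]]
54 34 [[356.0, 322.0, 54.0], [411.0, 340.0, 56.0], [416.0, 346.0, 58.0]]
58 16 [[356.0, 328.0, 58.0], [412.0, 340.0, 60.0], [419.0, 347.0, 62.0]]
```

View pics/m4.png

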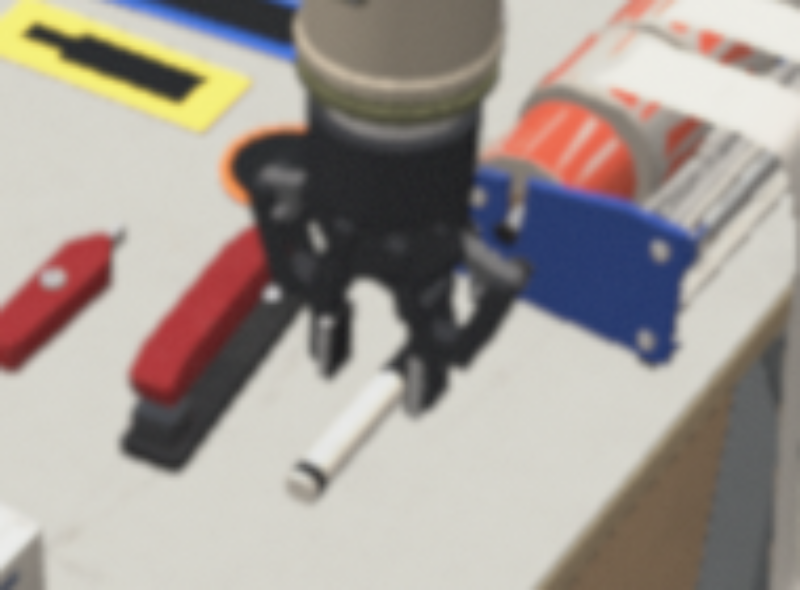

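Run:
```python
from h import *
p,d=snap("scene")
P,u,v=world("scene",d); dark=p[v,u].max(1)<110
m=(abs(P[:,1]-333)<22)&((abs(P[:,0]-362)<12)|(abs(P[:,0]-418)<12))&(P[:,2]>4)&dark
Q=P[m];Q=Q[np.argsort(Q[:,2])];print(Q[:14].round())
```

```text
[[412. 333.  22.]
 [411. 331.  23.]
 [411. 338.  23.]
 [411. 328.  24.]
 [413. 342.  25.]
 [412. 327.  25.]
 [410. 344.  26.]
 [411. 339.  27.]
 [411. 336.  27.]
 [410. 343.  28.]
 [411. 338.  28.]
 [410. 334.  29.]
 [421. 338.  29.]
 [361. 337.  29.]]
```

apply_moves --pt "0 0 5 0 0 0" --pt "0 0 5 0 0 0" --pt "0 0 4 0 0 0" --pt "0 0 0 0 0 0" --pt "0 0 0 0 0 0"

```text
time: 11.0
tool_pos: [392.5, 332.8, -28.8]
tcp_rot: [180.0, -0.0, 92.5]
ft_force: [0.4, 1.0, 0.6]
finger_gap: 40.0
grip_force: 0.0
```

apply_moves --pt "0 0 0 0 0 0" --pt "0 0 0 0 0 0" --pt "0 0 0 0 0 0" --pt "0 0 0 0 0 0" --pt "0 0 0 0 0 0" --fingers 6

```text
time: 11.62
tool_pos: [392.7, 333.0, -28.6]
tcp_rot: [180.0, -0.0, 92.5]
ft_force: [0.2, 0.0, 4.5]
finger_gap: 11.3
grip_force: 27.7
```

Gripped: gap 11.3, 28 N. I lift and plan the carry.

apply_moves --pt "0 0 -10 0 0 0" --pt "0 0 -25 0 0 0" --pt "0 0 -40 0 0 0" --pt "0 0 -45 0 0 0" --pt "0 0 0 0 0 0"

```text
time: 12.25
tool_pos: [395.2, 334.7, 96.2]
tcp_rot: [179.6, -0.3, 92.5]
ft_force: [-0.4, -0.5, -0.5]
finger_gap: 11.1
grip_force: 27.2
```

```bash
python3 plan.py "[[500,230,95,60],[590,100,80,20],[656,22,60,6.2],[656,22,-10,6.2]]" 45 .16
python3 - <<'E'
from h import *
p,d=snap("scene");s=sense();t=s["tool_pos"];print(s["finger_gap"],s["grip_force"])
for r in models.cut_out("marker","scene")[:1]:
    P,_,_=world("scene",d,r["pixels"]);print(P.min(0),P.max(0),np.median(P,0),r["confidence"])
E
```

```text
at [395.2 334.7  96.2] [179.6  -0.3  92.5] t 12.25 gap 11.1
[[-27, 25, 0, 0.001, -0.002, 0.142], [-24, 29, 0, 0.002, -0.001, 0.142], [-19, 32, 1, 0.001, -0.002, 0.142], [-15, 33, 0, 0.002, -0.001, 0.142], [-13, 29, 3, 0, 0, 0.14]]
[[-9, 30, 3, 0, 0, 0.139], [-5, 31, 3, 0, 0, 0.14], [-1, 32, 3, 0, 0, 0.139], [4, 32, 3, -0.001, 0, 0.14], [12, 32, 7, 0, 0, 0.08]]
[[14, 31, 7, 0, 0, 0.08], [16, 29, 6, 0, 0, 0.081], [0, 0, 35, 0, 0, 0], [0, 0, 35, 0, 0, 0], [0, 0, 0, 0, 0, 0]]
end [655.7  22.2  -9.6] [180.   -0.    6.2]
11.008532205272937 27.19502091407776
[382.16777561 216.64698713  -3.1419469 ] [489.0180407  403.11848343 146.96841654] [389.19426231 373.48151847 139.161048  ] 0.8
```

apply_moves --pt "-27 25 0 0 0 0.142" --pt "-24 29 0 0 0 0.142" --pt "-19 32 1 0 0 0.142" --pt "-15 33 0 0 0 0.142" --pt "-13 29 3 0 0 0.14"

```text
time: 12.98
tool_pos: [515.0, 200.8, 85.3]
tcp_rot: [-179.9, 0.1, 51.7]
ft_force: [-0.0, 0.3, -0.7]
finger_gap: 11.5
grip_force: 27.2
```

apply_moves --pt "-9 30 3 0 0 0.139" --pt "-5 31 3 0 0 0.14" --pt "-1 32 3 0 0 0.139" --pt "4 32 3 0 0 0.14" --pt "12 32 7 0 0 0.08"

```text
time: 13.6
tool_pos: [609.2, 71.0, 66.1]
tcp_rot: [-180.0, 0.2, 15.2]
ft_force: [0.0, 0.7, -0.5]
finger_gap: 11.1
grip_force: 27.2
```

apply_moves --pt "14 31 7 0 0 0.08" --pt "16 29 6 0 0 0.081" --pt "0 0 35 0 0 0" --pt "0 0 20 0 0 0" --pt "0 0 0 0 0 0"

```text
time: 14.22
tool_pos: [649.5, 20.8, -3.7]
tcp_rot: [-179.9, 0.4, 6.2]
ft_force: [-0.4, -0.3, 0.1]
finger_gap: 11.2
grip_force: 27.2
```

```bash
python3 plan.py "[[656,22,-25,6.2]]" 10
python3 - <<'E'
from h import *
p,d=snap("scene")
for r in models.cut_out("marker","scene")[:1]:
    P,_,_=world("scene",d,r["pixels"]);m=(P[:,2]>12)&(abs(P[:,1]-22)<60);P=P[m];print(cv2.minAreaRect(P[:,:2].astype(np.float32)),np.median(P,0),r["confidence"])
E
```

```text
at [649.5  20.8  -3.7] [-179.9    0.4    6.2] t 14.22 gap 11.2
[[2.3, -0.2, 7.1, 0, 0.002, 0], [2.2, -0.1, 7.1, -0.001, 0.002, 0], [2.2, -0.2, 7.1, 0, 0.003, 0], [0, 0, 0, 0, 0, 0], [0, 0, 0, 0, 0, 0]]
end [656.  22. -25.] [-180.    -0.     6.2]
((644.4660034179688, 23.539260864257812), (130.297607421875, 20.18075942993164), 5.20738410949707) [627.6905823   24.64816022  37.98599919] 0.75
```

apply_moves --pt "3 0 7 0 0 0" --pt "3 0 7 0 0 0" --pt "3 0 5 0 0 0" --pt "0 0 2 0 0 0" --pt "0 0 0 0 0 0"

```text
time: 14.95
tool_pos: [661.7, 21.3, -21.2]
tcp_rot: [-180.0, 0.0, 6.2]
ft_force: [0.5, 0.6, -0.7]
finger_gap: 11.4
grip_force: 27.2
```

```bash
python3 plan.py "[[656,22,-25,6.2]]" 10
python3 - <<'E'
from h import *
print(sense()["ft_force"])
for k in range(2):
  p,d=snap("scene")
  for r in models.cut_out("marker","scene")[:1]:
    P,_,_=world("scene",d,r["pixels"]);m=(P[:,2]>9)&(abs(P[:,1]-22)<60);P=P[m];print(cv2.minAreaRect(P[:,:2].astype(np.float32)),np.median(P,0),r["confidence"])
E
```

```text
at [661.7  21.3 -21.2] [-180.     0.     6.2] t 14.95 gap 11.4
[[-5.5, -1.3, 3.8, 0, 0.001, 0], [0, 0, 0, 0, 0, 0], [0, 0, 0, 0, 0, 0], [0, 0, 0, 0, 0, 0], [0, 0, 0, 0, 0, 0]]
end [656.  22. -25.] [-180.    -0.     6.2]
[ 0.4898456   0.58729208 -0.7020001 ]
((658.7813720703125, 25.0830078125), (135.41375732421875, 17.110240936279297), 6.378689765930176) [639.76339999  25.88137612  20.66561595] 0.69
((657.784912109375, 25.525653839111328), (131.00051879882812, 18.645708084106445), 6.067261219024658) [639.17525644  25.41335287  20.98009287] 0.5
```

apply_moves --pt "-2 1 2 0 0 0" --pt "0 0 2 0 0 0" --pt "0 0 0.5 0 0 0" --pt "0 0 0 0 0 0" --pt "0 0 0 0 0 0"

```text
time: 15.78
tool_pos: [660.1, 20.1, -25.4]
tcp_rot: [-180.0, -0.0, 6.2]
ft_force: [-0.4, 0.3, -1.4]
finger_gap: 11.3
grip_force: 27.2
```

apply_moves --pt "0 0 0 0 0 0" --pt "0 0 0 0 0 0" --pt "0 0 0 0 0 0" --pt "0 0 -15 0 0 0" --pt "0 0 -35 0 0 0" --fingers 36

```text
time: 16.4
tool_pos: [658.2, 20.1, 23.7]
tcp_rot: [-180.0, 0.2, 6.2]
ft_force: [0.6, 0.2, -0.4]
finger_gap: 36.1
grip_force: 0.0
```

```bash
python3 - <<'E'
from h import *
p,d=snap("scene","s5.png")
for r in models.cut_out("marker","scene")[:1]:
    P,_,_=world("scene",d,r["pixels"]);m=(P[:,2]>9)&(abs(P[:,1]-22)<60);P=P[m];print(cv2.minAreaRect(P[:,:2].astype(np.float32)),np.median(P,0),r["confidence"])
E
python3 plan.py "[[640,40,80,20],[540,170,90,60],[470,351,90,98.3],[470,351,40,98.3]]" 50 .17
```

```text
((656.335693359375, 24.018508911132812), (135.471923828125, 20.39598846435547), 5.260776042938232) [651.91356828  25.03323875  16.94530169] 0.8
at [664.   19.9  30.9] [179.9  -0.5   6.2] t 16.5 gap 35.7
[[-11, -11, -25, 0.001, -0.004, -0.121], [-9, -13, -24, 0.001, -0.004, -0.12], [-10, -31, -2, 0, 0, -0.14], [-5, -32, -2, 0, 0, -0.14], [-1, -33, -2, 0, 0, -0.139]]
[[4, -33, -2, 0, 0, -0.14], [8, -32, -2, 0, 0, -0.139], [30, -38, 0, 0, 0, -0.167], [36, -32, 0, 0, 0, -0.167], [41, -26, 0, 0, 0, -0.167]]
[[45, -18, 0, 0, 0, -0.168], [0, 0, 50, 0, 0, 0], [0, 0, 0, 0, 0, 0], [0, 0, 0, 0, 0, 0], [0, 0, 0, 0, 0, 0]]
end [469.9 351.   39.6] [180.    0.   98.3]
```

Marker lies at (656,24) on green. Now the stapler.

apply_moves --pt "-11 -11 -25 0 0 -0.121" --pt "-9 -13 -24 0 0 -0.12" --pt "-10 -31 -2 0 0 -0.14" --pt "-5 -32 -2 0 0 -0.14" --pt "-1 -33 -2 0 0 -0.139" --fingers 52

```text
time: 17.12
tool_pos: [576.2, 118.9, 80.5]
tcp_rot: [180.0, -0.1, 44.2]
ft_force: [-0.3, 0.4, 1.0]
finger_gap: 51.7
grip_force: 0.0
```

apply_moves --pt "4 -33 -2 0 0 -0.14" --pt "8 -32 -2 0 0 -0.139" --pt "30 -38 0 0 0 -0.167" --pt "36 -32 0 0 0 -0.167" --pt "41 -26 0 0 0 -0.167"

```text
time: 17.75
tool_pos: [482.8, 307.2, 84.6]
tcp_rot: [179.9, -0.0, 89.0]
ft_force: [1.1, -0.0, -0.4]
finger_gap: 52.3
grip_force: 0.0
```

apply_moves --pt "45 -18 0 0 0 -0.168" --pt "0 0 25 0 0 0" --pt "0 0 0 0 0 0" --pt "0 0 0 0 0 0" --pt "0 0 0 0 0 0"

```text
time: 18.38
tool_pos: [467.2, 351.0, 59.9]
tcp_rot: [179.9, -0.0, 98.2]
ft_force: [1.0, -0.1, 0.6]
finger_gap: 52.1
grip_force: 0.0
```

```bash
python3 plan.py "[[470,351,-8,98.3]]" 25
```

```text
at [467.2 351.   59.9] [179.9  -0.   98.2] t 18.38 gap 52.1
[[0, 1, 23, 0.001, 0, 0], [0, 1, 22, 0, 0, -0.001], [0, 1, 23, 0.001, -0.001, 0], [0, 0, 0, 0, 0, 0], [0, 0, 0, 0, 0, 0]]
end [470.2 351.5  -8.1] [-180.     0.    98.3]
```

apply_moves --pt "0 1 22 0 0 0" --pt "0 1 22 0 0 0" --pt "0 1 14 0 0 0" --pt "0 0 10 0 0 0" --pt "0 0 0 0 0 0"

```text
time: 19.0
tool_pos: [468.8, 351.3, -9.9]
tcp_rot: [-179.9, 0.0, 98.3]
ft_force: [0.7, -0.6, -0.1]
finger_gap: 51.8
grip_force: 0.0
```

apply_moves --pt "0 0 0 0 0 0" --pt "0 0 0 0 0 0" --pt "0 0 0 0 0 0" --pt "0 0 0 0 0 0" --pt "0 0 0 0 0 0" --fingers 10 --grip_force 60

```text
time: 19.62
tool_pos: [469.9, 352.1, -8.4]
tcp_rot: [179.9, -0.0, 98.3]
ft_force: [0.2, -0.6, 6.0]
finger_gap: 23.1
grip_force: 59.6
```

```bash
python3 - <<'E'
from h import *
p,d=snap("scene"); cv2.imwrite('pics/m6.png',cv2.resize(p[170:310,290:480,::-1],(800,590)))
print(sense()["tool_pos"],sense()["ft_force"],sense()["finger_gap"],sense()["grip_force"])
E
python3 plan.py "[[470,351,92,98.3],[560,230,92,60],[610,140,75,25],[655.2,105.8,50,6.5],[655.2,105.8,6,6.5]]" 45 .16
```

```text
[469.90766696 352.09704634  -8.36480548] [ 0.97977896 -1.02453882  5.42417742] 22.941966417247258 59.58087028004229
at [469.9 352.1  -8.4] [179.9  -0.   98.3] t 19.68 gap 22.9
[[0, 0, -33, 0.001, 0, 0], [-1, 0, -34, 0, 0, 0], [0, 0, -33, 0.001, -0.001, 0], [-27, 14, 0, 0, 0, 0.134], [-24, 18, 0, 0, 0, 0.134]]
[[-22, 21, 0, 0, 0, 0.134], [-19, 23, 0, 0, 0, 0.133], [-15, 26, 0, 0, 0, 0.134], [-13, 22, 4, 0, 0, 0.153], [-10, 24, 4, 0, 0, 0.153]]
[[-6, 25, 4, 0, 0, 0.152], [-2, 26, 5, 0, 0, 0.153], [9, 17, 8, 0, 0, 0.107], [10, 15, 8, 0, 0, 0.108], [13, 15, 9, 0, 0, 0.107]]
[[0, 0, 44, 0, 0, 0], [0, 0, 0, 0, 0, 0], [0, 0, 0, 0, 0, 0], [0, 0, 0, 0, 0, 0], [0, 0, 0, 0, 0, 0]]
end [655.7 105.4   5.7] [180.    0.    6.5]
```

View pics/m6.png

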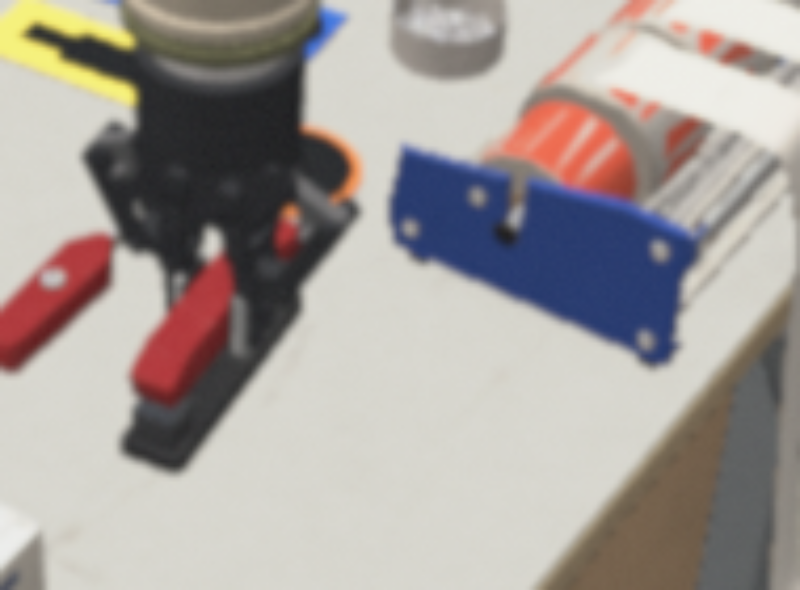

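The stapler's red arm is gripped squarely (crop (220,310)). I carry it.

apply_moves --pt "0 0 -20 0 0 0" --pt "0 0 -40 0 0 0" --pt "0 0 -40 0 0 0" --pt "-27 14 0 0 0 0.134" --pt "-24 18 0 0 0 0.134"

```text
time: 20.3
tool_pos: [505.7, 303.0, 92.5]
tcp_rot: [179.9, -0.1, 82.8]
ft_force: [-0.8, 0.2, -2.8]
finger_gap: 23.1
grip_force: 59.1
```

apply_moves --pt "-22 21 0 0 0 0.134" --pt "-19 23 0 0 0 0.133" --pt "-15 26 0 0 0 0.134" --pt "-13 22 4 0 0 0.153" --pt "-10 24 4 0 0 0.153"

```text
time: 20.92
tool_pos: [584.3, 184.8, 83.4]
tcp_rot: [-180.0, -0.0, 42.2]
ft_force: [-0.7, -0.1, -2.2]
finger_gap: 23.0
grip_force: 59.1
```

apply_moves --pt "-6 25 4 0 0 0.152" --pt "-2 26 5 0 0 0.153" --pt "9 17 8 0 0 0.107" --pt "10 15 8 0 0 0.108" --pt "13 15 9 0 0 0.107"

```text
time: 21.55
tool_pos: [655.1, 105.7, 49.2]
tcp_rot: [-180.0, 0.0, 6.3]
ft_force: [0.2, 0.2, -1.8]
finger_gap: 23.5
grip_force: 59.1
```

apply_moves --pt "0 0 20 0 0 0" --pt "0 0 15 0 0 0" --pt "0 0 9 0 0 0" --pt "0 0 0 0 0 0" --pt "0 0 0 0 0 0"

```text
time: 22.18
tool_pos: [655.2, 106.3, 5.3]
tcp_rot: [180.0, -0.0, 6.6]
ft_force: [1.2, 0.1, -1.2]
finger_gap: 23.5
grip_force: 59.2
```

```bash
python3 plan.py "[[655.2,105.8,-5.4,6.5]]" 10
python3 - <<'E'
from h import *
p,d=snap("scene")
for r in models.cut_out("stapler","scene")[:1]:
    P,_,_=world("scene",d,r["pixels"]);P=P[(P[:,2]>42)&(P[:,2]<90)&(abs(P[:,1]-105)<60)];print(cv2.minAreaRect(P[:,:2].astype(np.float32)),np.percentile(P[:,2],98),r["confidence"])
    P=P[P[:,2]>42]
E
```

```text
at [655.2 106.3   5.3] [180.   -0.    6.6] t 22.18 gap 23.5
[[0, 0.3, 5.3, 0, 0, 0.001], [0, 0.2, 5.4, 0, -0.001, 0], [0, 0, 0, 0, 0, 0], [0, 0, 0, 0, 0, 0], [0, 0, 0, 0, 0, 0]]
end [655.2 105.8  -5.4] [180.    0.    6.5]
((649.822021484375, 116.37037658691406), (139.86492919921875, 41.63157653808594), 8.825874328613281) 74.39303700749785 0.87
```

apply_moves --pt "2 0 4 0 0 0" --pt "0 0 4 0 0 0" --pt "0 0 2 0 0 0" --pt "0 0 1 0 0 0" --pt "0 0 0 0 0 0"

```text
time: 22.9
tool_pos: [656.7, 106.1, -5.4]
tcp_rot: [180.0, 0.0, 6.5]
ft_force: [-6.1, -1.1, 8.0]
finger_gap: 23.0
grip_force: 60.3
```

apply_moves --pt "0 0 0 0 0 0" --pt "0 0 0 0 0 0" --pt "0 0 0 0 0 0" --pt "0 0 -20 0 0 0" --pt "0 0 -50 0 0 0" --fingers 42

```text
time: 23.52
tool_pos: [654.3, 106.0, 62.0]
tcp_rot: [-180.0, 0.3, 6.5]
ft_force: [0.3, 1.0, 0.7]
finger_gap: 41.8
grip_force: 0.0
```

apply_moves --pt "0 0 -30 0 0 0" --pt "0 0 0 0 0 0" --pt "0 0 0 0 0 0" --pt "0 0 0 0 0 0" --pt "0 0 0 0 0 0"

```text
time: 24.15
tool_pos: [655.9, 106.1, 92.2]
tcp_rot: [-180.0, 0.1, 6.5]
ft_force: [-0.0, -0.0, 0.3]
finger_gap: 42.0
grip_force: 0.0
```

```bash
python3 - <<'E'
from h import *
p,d=snap("scene")
for r in models.cut_out("stapler","scene")[:1]:
    P,_,_=world("scene",d,r["pixels"]);P=P[(P[:,2]>38)&(P[:,2]<70)&(abs(P[:,1]-105)<60)];print(cv2.minAreaRect(P[:,:2].astype(np.float32)),np.percentile(P[:,2],98),r["confidence"])
E
python3 plan.py "[[600,200,92,50],[561,358,70,91],[561,358,20,91]]" 50 .17
```

```text
((653.1207885742188, 108.41277313232422), (142.85836791992188, 29.369796752929688), 6.572420120239258) 64.62660204912908 0.78
at [656.3 106.2  92.7] [-1.8e+02  1.0e-01  6.5e+00] t 24.25 gap 41.9
[[-9, -20, 0, 0, 0, -0.152], [-6, -21, 0, 0, 0, -0.152], [-3, -22, 0, 0, 0, -0.152], [1, -22, 0, 0, 0.001, -0.151], [4, -21, 1, -0.001, 0, -0.152]]
[[19, -26, 4, 0, 0, -0.143], [23, -23, 4, 0, 0, -0.143], [26, -20, 5, 0, 0, -0.143], [28, -16, 4, 0, 0, -0.143], [31, -12, 5, 0, 0, -0.143]]
[[0, 0, 50, 0, 0, 0], [0, 0, 0, 0, 0, 0], [0, 0, 0, 0, 0, 0], [0, 0, 0, 0, 0, 0], [0, 0, 0, 0, 0, 0]]
end [561.2 358.4  19.7] [180.   0.  91.]
```

Stapler is at (653,108) on blue and upright. Now the cutter.

apply_moves --pt "-9 -20 0 0 0 -0.152" --pt "-6 -21 0 0 0 -0.152" --pt "-3 -22 0 0 0 -0.152" --pt "1 -22 0 0 0 -0.151" --pt "4 -21 1 0 0 -0.152" --fingers 50

```text
time: 24.88
tool_pos: [600.3, 200.7, 92.4]
tcp_rot: [-180.0, 0.0, 50.3]
ft_force: [0.2, -0.1, 0.5]
finger_gap: 49.9
grip_force: 0.0
```

apply_moves --pt "19 -26 4 0 0 -0.143" --pt "23 -23 4 0 0 -0.143" --pt "26 -20 5 0 0 -0.143" --pt "28 -16 4 0 0 -0.143" --pt "31 -12 5 0 0 -0.143"

```text
time: 25.5
tool_pos: [561.4, 359.3, 70.2]
tcp_rot: [-180.0, 0.0, 91.2]
ft_force: [0.9, 0.0, -0.4]
finger_gap: 49.7
grip_force: 0.0
```

apply_moves --pt "0 0 30 0 0 0" --pt "0 0 20 0 0 0" --pt "0 0 10 0 0 0" --pt "0 0 0 0 0 0" --pt "0 0 0 0 0 0"

```text
time: 26.12
tool_pos: [562.7, 358.4, 11.8]
tcp_rot: [179.9, -0.0, 90.9]
ft_force: [0.3, -0.4, 0.1]
finger_gap: 50.0
grip_force: 0.0
```

```bash
python3 plan.py "[[561,358,-29,91]]" 10
```

```text
at [562.7 358.4  11.8] [179.9  -0.   90.9] t 26.12 gap 50.0
[[-0.1, -0.3, 8.2, 0, 0, 0], [-0.1, -0.4, 8.1, 0, 0, 0], [-0.1, -0.3, 8.2, 0, 0, 0], [-0.1, -0.4, 8.1, 0.001, 0, -0.001], [0, -0.3, 8.2, 0, -0.001, 0]]
end [561. 358. -29.] [180.   0.  91.]
```

apply_moves --pt "0 -1 10 0 0 0" --pt "0 0 10 0 0 0" --pt "0 0 10 0 0 0" --pt "0 0 8 0 0 0" --pt "0 0 2 0 0 0"

```text
time: 26.75
tool_pos: [560.0, 358.0, -30.7]
tcp_rot: [-179.9, 0.0, 91.0]
ft_force: [-0.3, -1.2, 0.2]
finger_gap: 49.8
grip_force: 0.0
```

apply_moves --pt "0 0 0 0 0 0" --pt "0 0 0 0 0 0" --pt "0 0 0 0 0 0" --pt "0 0 0 0 0 0" --pt "0 0 0 0 0 0" --fingers 14 --grip_force 45

```text
time: 27.38
tool_pos: [561.0, 358.6, -29.0]
tcp_rot: [180.0, -0.0, 91.0]
ft_force: [-0.3, 0.1, 2.6]
finger_gap: 25.6
grip_force: 44.3
```

apply_moves --pt "0 0 0 0 0 0" --pt "0 0 -15 0 0 0" --pt "0 0 -40 0 0 0" --pt "0 0 -45 0 0 0" --pt "0 0 0 0 0 0"

```text
time: 28.0
tool_pos: [564.3, 360.3, 77.4]
tcp_rot: [179.5, -0.3, 91.0]
ft_force: [-0.2, -0.1, -1.5]
finger_gap: 25.8
grip_force: 44.3
```

```bash
python3 - <<'E'
from h import *
p,d=snap("scene")
for r in models.cut_out("strap_cutter","scene")[:2]:
    P,_,_=world("scene",d,r["pixels"]);print(np.median(P,0),r["confidence"])
E
python3 plan.py "[[600,240,70,50],[664.8,184.4,50,4.1],[664.8,184.4,-14,4.1]]" 45 .16
```

```text
[556.49322512 392.31804038 126.43408939] 0.71
[386.86785283 716.43428833  27.56115715] 0.59
at [561.2 358.7  71.8] [179.9  -0.   91. ] t 28.1 gap 25.8
[[-24, 7, 0, 0, 0, 0.143], [-23, 11, 0, 0, 0, 0.143], [-21, 14, 1, 0, 0, 0.143], [-18, 16, 0, 0, -0.001, 0.143], [-16, 19, 1, 0.001, -0.001, 0.143]]
[[-0.1, 14.3, 3.3, 0, 0, 0.134], [1.8, 14.2, 3.3, 0, 0, 0.133], [3.6, 13.8, 3.3, 0, 0, 0.134], [5.4, 13.2, 3.3, 0, 0, 0.133], [7.1, 12.4, 3.3, 0, 0, 0.134]]
[[8.8, 11.2, 3.3, 0, 0, 0.133], [0, 0, 32, 0, 0, 0], [0, 0, 32, 0, 0, 0], [0, 0, 0, 0, 0, 0], [0, 0, 0, 0, 0, 0]]
end [664.8 184.4 -14. ] [180.    0.    4.1]
```

apply_moves --pt "-24 7 0 0 0 0.143" --pt "-23 11 0 0 0 0.143" --pt "-21 14 1 0 0 0.143" --pt "-18 16 0 0 0 0.143" --pt "-16 19 1 0 0 0.143"

```text
time: 28.72
tool_pos: [597.9, 238.6, 66.5]
tcp_rot: [-179.9, 0.2, 49.7]
ft_force: [-0.5, -0.6, -0.1]
finger_gap: 26.0
grip_force: 44.2
```

apply_moves --pt "0 14 3 0 0 0.134" --pt "2 14 3 0 0 0.133" --pt "4 14 3 0 0 0.134" --pt "5 13 4 0 0 0.133" --pt "7 12 3 0 0 0.134"

```text
time: 29.35
tool_pos: [651.6, 193.6, 50.0]
tcp_rot: [180.0, 0.2, 11.5]
ft_force: [-0.3, 0.6, -0.8]
finger_gap: 25.9
grip_force: 44.2
```

apply_moves --pt "9 11 4 0 0 0.133" --pt "0 0 30 0 0 0" --pt "0 0 20 0 0 0" --pt "0 0 10 0 0 0" --pt "0 0 0 0 0 0"

```text
time: 29.98
tool_pos: [662.9, 185.3, -12.8]
tcp_rot: [180.0, 0.1, 4.1]
ft_force: [0.2, 0.1, -0.2]
finger_gap: 26.2
grip_force: 44.2
```

```bash
python3 plan.py "[[664.8,184.4,-26,4.1]]" 10
python3 - <<'E'
from h import *
p,d=snap("scene")
for r in models.cut_out("strap_cutter","scene")[:2]:
    P,_,_=world("scene",d,r["pixels"]);P=P[(P[:,2]>10)&(P[:,2]<45)&(abs(P[:,1]-184)<60)]
    if len(P)>20: print(cv2.minAreaRect(P[:,:2].astype(np.float32)),P[:,0].min(),P[:,0].max(),r["confidence"])
E
```

```text
at [662.9 185.3 -12.8] [1.8e+02 1.0e-01 4.1e+00] t 29.98 gap 26.2
[[0.9, 0.5, 6.6, 0, 0.001, 0], [1, 0.6, 6.6, 0, 0.002, 0.001], [0, 0, 0, 0, 0, 0], [0, 0, 0, 0, 0, 0], [0, 0, 0, 0, 0, 0]]
end [664.8 184.4 -26. ] [180.   -0.    4.1]
((662.1472778320312, 185.55625915527344), (110.69392395019531, 31.43124771118164), 4.062281608581543) 606.6863440446424 717.0506502119972 0.83
```

apply_moves --pt "1 1 5 0 0 0" --pt "1 0 5 0 0 0" --pt "0 0 2 0 0 0" --pt "0 0 1 0 0 0" --pt "0 0 0 0 0 0"

```text
time: 30.7
tool_pos: [666.2, 184.5, -24.5]
tcp_rot: [-180.0, 0.0, 4.1]
ft_force: [1.3, -1.1, -0.9]
finger_gap: 25.6
grip_force: 44.2
```

apply_moves --pt "0 0 0 0 0 0" --pt "0 0 0 0 0 0" --pt "0 0 0 0 0 0" --pt "0 0 -15 0 0 0" --pt "0 0 -40 0 0 0" --fingers 46

```text
time: 31.32
tool_pos: [664.0, 184.1, 29.1]
tcp_rot: [180.0, 0.3, 4.1]
ft_force: [-0.5, -0.1, -0.6]
finger_gap: 46.3
grip_force: 0.0
```

apply_moves --pt "0 0 -40 0 0 0" --pt "0 0 -20 0 0 0" --pt "0 0 0 0 0 0" --pt "0 0 0 0 0 0" --pt "0 0 0 0 0 0"

```text
time: 31.95
tool_pos: [664.7, 184.2, 88.0]
tcp_rot: [180.0, 0.2, 4.1]
ft_force: [0.4, -0.9, 0.5]
finger_gap: 45.7
grip_force: 0.0
```

```bash
python3 - <<'E'
from h import *
p,d=snap("scene")
for r in models.cut_out("strap_cutter","scene")[:2]:
    P,_,_=world("scene",d,r["pixels"]);P=P[(P[:,2]>8)&(P[:,2]<45)&(abs(P[:,1]-184)<60)]
    if len(P)>20: print(cv2.minAreaRect(P[:,:2].astype(np.float32)),np.percentile(P[:,2],95),r["confidence"])
E
python3 plan.py "[[590,150,85,4],[522,60,60,0],[522,60,20,0]]" 45 .16
```

```text
((663.8685302734375, 186.065673828125), (105.22306823730469, 33.00447463989258), 2.5275139808654785) 27.067217701312188 0.93
at [665.1 184.3  88.7] [180.    0.2   4.1] t 32.05 gap 45.5
[[-39, 14, 2, 0, 0.001, 0.001], [-38, 15, 2, 0, 0.002, 0.001], [-25, 28, 8, 0, 0, 0.023], [-24, 29, 8, 0, 0, 0.023], [-24, 30, 9, 0, 0, 0.024]]
[[0, 0, 40, 0, 0, 0], [0, 0, 0, 0, 0, 0], [0, 0, 0, 0, 0, 0], [0, 0, 0, 0, 0, 0], [0, 0, 0, 0, 0, 0]]
end [521.5  59.5  19.9] [180.  -0.  -0.]
```

Cutter is at (664,186) on yellow. Now the tin.

apply_moves --pt "-39 14 2 0 0 0" --pt "-38 15 2 0 0 0" --pt "-25 28 8 0 0 0.023" --pt "-24 29 8 0 0 0.023" --pt "-24 30 9 0 0 0.024" --fingers 85

```text
time: 32.67
tool_pos: [521.7, 58.8, 60.9]
tcp_rot: [180.0, 0.0, 0.1]
ft_force: [1.0, 0.0, 0.4]
finger_gap: 85.1
grip_force: 0.0
```

apply_moves --pt "0 0 30 0 0 0" --pt "0 0 25 0 0 0" --pt "0 0 10 0 0 0" --pt "0 0 0 0 0 0" --pt "0 0 0 0 0 0"

```text
time: 33.3
tool_pos: [523.7, 59.8, -2.4]
tcp_rot: [-180.0, -0.1, 0.1]
ft_force: [-0.3, -0.4, 0.8]
finger_gap: 85.0
grip_force: 0.0
```

```bash
python3 plan.py "[[522,60,-33,0]]" 10
python3 - <<'E'
from h import *
p,d=snap("scene")
P,u,v=world("scene",d); dark=p[v,u].max(1)<100
for s in(1,-1):
    m=(abs(P[:,0]-522)<20)&(abs(s*(P[:,1]-60)-48)<14)&(P[:,2]>5)&(P[:,2]<80)&dark
    Q=P[m];Q=Q[np.argsort(Q[:,2])];print(Q[:5].round(),np.median(Q,0))
cv2.imwrite('pics/m7.png',cv2.resize(p[120:260,320:510,::-1],(800,590)))
E
```

```text
at [523.7  59.8  -2.4] [-1.8e+02 -1.0e-01  1.0e-01] t 33.3 gap 85.0
[[-0.4, -0.1, 7.7, 0, 0, 0.001], [-0.5, 0, 7.6, 0, -0.001, 0], [-0.4, -0.1, 7.7, 0, 0, 0.001], [-0.5, 0, 7.6, 0, -0.001, 0], [0, 0, 0, 0, 0, 0]]
end [522.  60. -33.] [-180.    0.    0.]
[[523. 112.  51.]
 [516. 111.  54.]
 [524. 115.  55.]
 [518. 116.  56.]
 [516. 115.  56.]] [518.18021951 113.98836595  65.5250739 ]
[[516.  18.  49.]
 [522.  13.  49.]
 [532.  15.  50.]
 [518.  16.  50.]
 [526.  17.  50.]] [521.62843402  16.76484197  64.45084468]
```

View pics/m7.png

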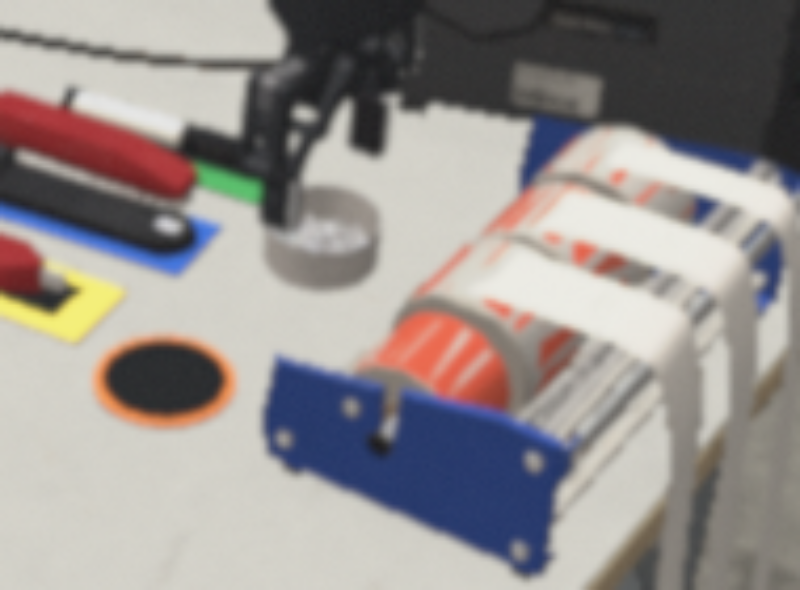

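The picture shows the open fingers centred over the tin (crop (320,235)), tips about 48 mm up. Green, blue and yellow are loaded, and the orange mat (165,380) is free.

apply_moves --pt "0 0 10 0 0 0" --pt "-1 0 10 0 0 0" --pt "0 0 8 0 0 0" --pt "0 0 6 0 0 0" --pt "0 0 4 0 0 0"

```text
time: 33.98
tool_pos: [521.5, 59.6, -42.0]
tcp_rot: [-180.0, 0.0, 0.1]
ft_force: [0.7, -0.3, -0.2]
finger_gap: 84.8
grip_force: 0.0
```

apply_moves --pt "0 0 0 0 0 0" --pt "0 0 0 0 0 0" --pt "0 0 0 0 0 0" --pt "0 0 0 0 0 0" --pt "0 0 0 0 0 0" --fingers 50 --grip_force 40

```text
time: 34.6
tool_pos: [523.2, 59.8, -40.0]
tcp_rot: [-180.0, -0.1, 0.1]
ft_force: [-0.1, 0.3, 6.8]
finger_gap: 63.6
grip_force: 48.2
```

apply_moves --pt "0 0 0 0 0 0" --pt "0 0 -10 0 0 0" --pt "0 0 -20 0 0 0" --pt "0 0 -25 0 0 0" --pt "0 0 0 0 0 0"

```text
time: 35.22
tool_pos: [523.9, 59.6, 16.1]
tcp_rot: [-180.0, -0.3, 0.1]
ft_force: [0.6, -0.1, -1.5]
finger_gap: 63.7
grip_force: 44.4
```

```bash
python3 - <<'E'
from h import *
p,d=snap("scene"); print([x["xyz"] for x in models.place_of("clip_tin","scene")])
E
python3 plan.py "[[530,130,18,0],[530.2,204.6,15,0],[530.2,204.6,-30,0]]" 40 .16
```

```text
[[522.2, 57.7, 58.3]]
at [521.7  59.6  13.3] [ 1.8e+02 -0.0e+00  1.0e-01] t 35.33 gap 63.5
[[4, -35, -2, 0, 0, 0.001], [4, -35, -3, 0, 0, 0.001], [0, -38, 2, 0, 0, 0], [1, -37, 1, 0, 0, 0], [0, 0, 23, 0, 0, 0]]
[[0, 0, 22, 0, 0, 0], [0, 0, 0, 0, 0, 0], [0, 0, 0, 0, 0, 0], [0, 0, 0, 0, 0, 0], [0, 0, 0, 0, 0, 0]]
end [530.6 204.6 -29.7] [180.  -0.  -0.]
```

apply_moves --pt "4 -35 -2 0 0 0" --pt "4 -35 -2 0 0 0" --pt "0 -38 1 0 0 0" --pt "0 -37 1 0 0 0" --pt "0 0 20 0 0 0"

```text
time: 35.95
tool_pos: [529.9, 207.1, -4.6]
tcp_rot: [-179.9, -0.1, 0.3]
ft_force: [0.3, -0.4, -2.3]
finger_gap: 63.5
grip_force: 44.5
```

apply_moves --pt "0 0 15 0 0 0" --pt "0 0 8 0 0 0" --pt "0 0 0 0 0 0" --pt "0 0 0 0 0 0" --pt "0 0 0 0 0 0"

```text
time: 36.58
tool_pos: [530.3, 204.6, -26.5]
tcp_rot: [-180.0, -0.1, 0.1]
ft_force: [-0.6, 0.3, -1.1]
finger_gap: 63.4
grip_force: 44.5
```

```bash
python3 - <<'E'
from h import *
p,d=snap("scene"); print([x["xyz"] for x in models.place_of("clip_tin","scene")])
E
python3 plan.py "[[530.2,204.6,-36.5,0]]" 40 .16
```

```text
[[530.2, 202.6, 12.3], [657.5, 104.6, 1.4]]
at [530.1 204.7 -26.7] [-1.8e+02 -1.0e-01  1.0e-01] t 36.67 gap 63.5
[[0.1, 0.1, 9.8, 0, -0.001, 0.002], [0, 0, 0, 0, 0, 0], [0, 0, 0, 0, 0, 0], [0, 0, 0, 0, 0, 0], [0, 0, 0, 0, 0, 0]]
end [530.2 204.6 -36.5] [-180.   -0.   -0.]
```

Lower, release, rise and move back clear.

apply_moves --pt "0 0 4 0 0 0" --pt "0 0 4 0 0 0" --pt "0 0 2 0 0 0" --pt "0 0 0 0 0 0" --pt "0 0 0 0 0 0"

```text
time: 37.3
tool_pos: [529.2, 204.6, -37.0]
tcp_rot: [180.0, 0.0, 0.1]
ft_force: [-4.1, -2.0, 7.1]
finger_gap: 63.6
grip_force: 49.2
```

apply_moves --pt "0 0 0 0 0 0" --pt "0 0 0 0 0 0" --pt "0 0 0 0 0 0" --pt "0 0 -10 0 0 0" --pt "0 0 -30 0 0 0" --fingers 84

```text
time: 37.92
tool_pos: [527.8, 204.1, 1.7]
tcp_rot: [179.9, 0.2, 0.1]
ft_force: [-0.2, -0.2, -0.2]
finger_gap: 84.1
grip_force: 0.0
```

apply_moves --pt "0 0 -40 0 0 0" --pt "0 0 -45 0 0 0" --pt "0 0 -45 0 0 0" --pt "0 0 -45 0 0 0" --pt "0 0 0 0 0 0"

```text
time: 38.55
tool_pos: [532.6, 205.5, 183.8]
tcp_rot: [-179.8, -0.5, 0.1]
ft_force: [-0.3, 0.6, 0.4]
finger_gap: 84.0
grip_force: 0.0
```

apply_moves --pt "-45 0 0 0 0 0" --pt "-45 0 0 0 0 0" --pt "-40 0 0 0 0 0" --pt "0 0 0 0 0 0" --pt "0 0 0 0 0 0"

```text
time: 39.17
tool_pos: [399.8, 204.4, 177.6]
tcp_rot: [-180.0, -0.0, 0.1]
ft_force: [-0.1, 0.2, -0.1]
finger_gap: 83.5
grip_force: 0.0
```

Run:
```python
from h import *
for n in("top","scene"):
    p,d=snap(n,n+"9.png")
    for o,xy in(("stapler",(655,106)),("strap_cutter",(665,184)),("marker",(656,22)),("clip_tin",(530,205)),("white_carton",(473,558))):
        for r in models.place_of(o,n):
            x=np.array(r["xyz"])
            if np.hypot(*(x[:2]-xy))<45: print(n,o,x.round(),(x[:2]-xy).round())
        for r in models.cut_out(o,n):
            P,_,_=world(n,d,r["pixels"]);P=P[P[:,2]>(38 if o=="stapler" else 9)]
            if len(P)>20 and np.hypot(*(np.median(P[:,:2],0)-xy))<45: print('   ',cv2.minAreaRect(P[:,:2].astype(np.float32)),np.percentile(P[:,2],95).round());break
```

```text
top stapler [655. 108.   1.] [0. 2.]
    ((654.8222045898438, 104.86868286132812), (139.3978271484375, 25.351655960083008), 6.127810955047607) 65.0
top strap_cutter [663. 183.   0.] [-2. -1.]
    ((667.55615234375, 184.5148468017578), (109.5512466430664, 27.394935607910156), 4.371809005737305) 28.0
top marker [660.  18.   3.] [ 4. -4.]
    ((660.3458251953125, 20.192859649658203), (134.06869506835938, 18.363662719726562), 6.488005638122559) 23.0
top clip_tin [532. 203.   3.] [ 2. -2.]
    ((529.6041259765625, 203.9966278076172), (63.395626068115234, 63.68677520751953), 9.982473373413086) 30.0
top white_carton [470. 560.  -1.] [-3.  2.]
    ((475.4435119628906, 556.351806640625), (62.714324951171875, 85.68475341796875), 1.4341553449630737) 54.0
scene stapler [658. 109.   4.] [3. 3.]
    ((651.22607421875, 109.40552520751953), (137.8504638671875, 28.25889778137207), 6.93340539932251) 64.0
scene strap_cutter [666. 188.   4.] [1. 4.]
    ((664.0827026367188, 188.1921844482422), (107.28195190429688, 27.850887298583984), 4.320590496063232) 27.0
scene marker [656.  22.  -1.] [-0. -0.]
    ((655.243896484375, 22.904979705810547), (128.53086853027344, 19.386056900024414), 4.349796772003174) 22.0
scene clip_tin [527. 205.   2.] [-3. -0.]
    ((527.5640869140625, 203.71116638183594), (61.82133102416992, 70.07707214355469), 34.96513748168945) 30.0
scene white_carton [472. 558.  -2.] [-1. -0.]
    ((472.154052734375, 558.1931762695312), (64.49503326416016, 87.89729309082031), 0.6141730546951294) 52.0
```

View pics/scene9.png

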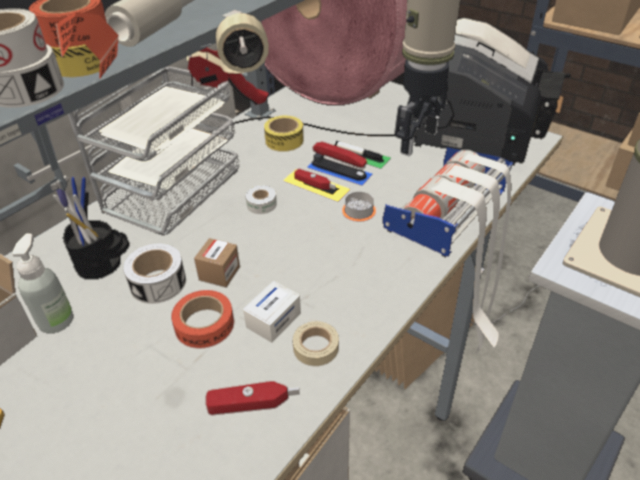

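View pics/top9.png

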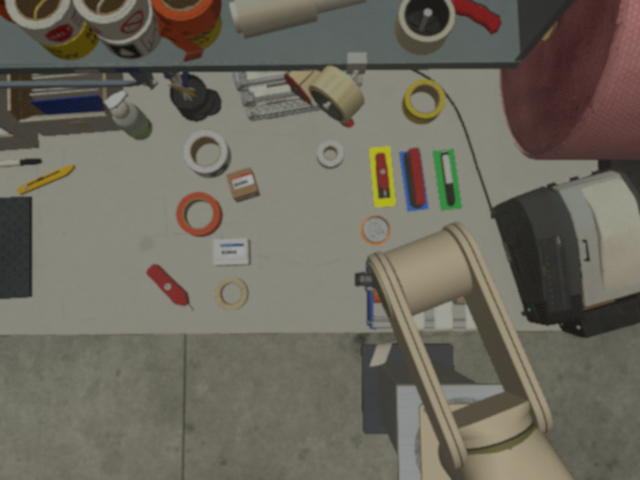

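The top view shows all four tools centred on their mats: cutter (382,177), stapler (415,178), marker (448,179) and tin (375,230). The carton (231,252) has not moved and the gripper is clear.

```bash
python3 -c "
from bench import job
print(job.hand_in())"
```

```text
the job is handed in; nothing more can be done
None
```

I handed the job in after about 39 s of the 123 s. The stapler, strap cutter, marker and clip tin measured within about 6 mm of their mat centres and in line, and the carton had not moved; `hand_in` returned no verdict.

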